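# Draw the matching stage plate out of the rack

## Robot

A 7-joint arm with a two-finger parallel gripper is mounted at the origin on the work surface. World frame = base frame: x ahead of the robot, y to its left, z up, the work surface at z = 0. Lengths are in mm, angles in rad, forces in N, time in s.
With the tool pointing down it reaches from about 400 to 875 mm from the base axis. Payload 4.4 kg.
Tool frame: the origin (TCP) lies at the very end of the fingers, on their centre line; the grasp point (between the pads) lies 19 mm behind it; y points along the fingers, x is the direction in which the jaws open and shut, and the axes are right-handed (so a half turn about y gives the same grasp; the last joint's range is limited). The gripper opens to 85 mm and grips with 20 to 120 N. Pads are 22 mm wide; open, the fingers measure 114 mm over their backs; the gripper's body (76 mm by 85 mm) begins 54 mm behind the grasp point. The pads swing forward as they close: fully open they stand 13 mm farther back than shut.
Start: joints at [1.228, 0.628, 0.038, 1.517, -0.027, 0.996, -0.02], TCP at [177.659, -625.264, 231.313] pointing down, gripper open.
Joint ranges: [-3.06, 3.06], [-0.37, 2.12], [-1.25, 1.32], [0.18, 2.47], [-1.1, 4.24], [0.23, 1.98], [-2.94, 2.94]. Speed limits (rad/s): [2.57, 2.57, 3.14, 3.14, 3.14, 3.14, 3.14].

## Interface

Orientations are given as [roll, pitch, yaw] about the fixed x, y, z axes, in that order (R = Rz(yaw) Ry(pitch) Rx(roll)).
In Python, from cell import readout, eyes, finish_job gives the robot as it stands. The module is installed in compiled form; this text tells all that it offers.
- The arm moves only by the tool apply_moves, never from a script. Its argument "commands" is a list that holds one entry, the list of rows, each a list of 6 numbers: the shift along the tool's x, y, z in units of 0.04 m (1.0 is 0.04 m), then the turn, a rotation vector about the tool's x, y, z in units of 5 degrees (1.0 is 5 degrees). A call has 1 to 8 rows; each row shifts and turns the pose as measured when the row begins, along the tool's axes as they then stand; what a row does not reach is not made up. A row lasts 1/12 s, in which the tool goes at most 41.7 mm and 7.16 degrees, less where a joint would pass 70% of its speed; a pose out of reach is approached as far as the arm can. A call with a number of a shift or a turn outside -1 to 1 is refused whole. A call with a gripper value outside its range is refused whole. "claw" is the finger opening in mm, from 0 to 85.4, set as the call begins (left out, the last holds). The fingers move at their own pace and stop on an object; the grip force is fixed at half the most. Time passes only in rows, so rows that do not move let the fingers close. It gives the time, the measured TCP pose, the force and the opening at its end, in the units of the state.
- readout.read_state(): the state, without advancing time (a new reading comes with each control period).
- eyes.get_image(name): name is "scene" or "top"; returns a dict with "image" (480x640x3 uint8, red, green, blue), "mtx" (3x3 intrinsics, pixels), "rvec" (rotation vector, rad) and "tvec" (3), from world to camera coordinates, as OpenCV has them. Camera axes: x right, y down, z forward; pixel columns grow to the right and rows downward; lengths in mm; the calibration is good to about 2 mm. A picture is of the moment at which its call begins. There is no depth.
- finish_job(): hands the job in, once; it reports no verdict.
The state is a dict: "clock": time; "qpos": joint angles; "qd": joint speeds; "tau": joint torques, N m; "eef_pos": TCP position; "tool_rot": TCP orientation; "force": force on the tool from outside, world axes, zero at the start; "torque": the same for the moment, N m; "width": finger opening in mm.
Only numpy, scipy, OpenCV 4.12 (cv2) and the standard library are available. Lean on these libraries where they do the work, as an engineer would, in place of code of your own. Each camera call takes 0.05 s, during which the arm holds its last target. There are 200 camera calls.

## Task

First lift the brass weight off the yellow-taped place and stand it upright in the middle of the black coaster. Then find the plate in the rack whose shape matches the orange pattern lying on the green card and, pressing on its top, draw it out toward you, flat on the bench without lifting it, and steer it round the clutter until it lies wholly inside the yellow outline and square with it. Leave the other two plates in the rack, and leave the patterns and everything else on the bench where they are.

Things in the scene. Friction and masses are not known exactly. Their poses are not given: they have to be found in the camera images.
- plate_square: loose aluminium stage plate with a square-cornered front (plain rectangle): 125 mm long (own x), 100 mm wide (own y), 6 mm thick, 0.16 to 0.26 kg, lying flat in a lane of the rack, front towards own -x. Origin: centre of its underside, 62.5 mm from front and rear ends; 100 mm wide for own x -12 to 62 mm. Slides easily on the bench (friction about 0.3; fingers pressing with 10 to 20 N carry it along).
- plate_round: loose aluminium stage plate with a half-round front (half disc of radius 50 mm): 125 mm long (own x), 100 mm wide (own y), 6 mm thick, 0.16 to 0.26 kg, lying flat in a lane of the rack, front towards own -x. Origin: centre of its underside, 62.5 mm from front and rear ends; 100 mm wide for own x -12 to 62 mm. Slides easily on the bench (friction about 0.3; fingers pressing with 10 to 20 N carry it along).
- plate_pointed: loose aluminium stage plate with a pointed front (two edges meeting at 90 degrees): 125 mm long (own x), 100 mm wide (own y), 6 mm thick, 0.16 to 0.26 kg, lying flat in a lane of the rack, front towards own -x. Origin: centre of its underside, 62.5 mm from front and rear ends; 100 mm wide for own x -12 to 62 mm. Slides easily on the bench (friction about 0.3; fingers pressing with 10 to 20 N carry it along).
- pattern_square: orange plastic pattern, the same outline as plate_square at 0.6 scale (square-cornered front): 75 x 60 x 8 mm, lying flat. Origin: centre of its underside; shaped end towards own -x. One of the three patterns lies on the green card, the other two are spares left of the rack. Not to be disturbed.
- pattern_round: orange plastic pattern, the same outline as plate_round at 0.6 scale (half-round front): 75 x 60 x 8 mm, lying flat. Origin: centre of its underside; shaped end towards own -x. One of the three patterns lies on the green card, the other two are spares left of the rack. Not to be disturbed.
- pattern_pointed: orange plastic pattern, the same outline as plate_pointed at 0.6 scale (pointed front): 75 x 60 x 8 mm, lying flat. Origin: centre of its underside; shaped end towards own -x. One of the three patterns lies on the green card, the other two are spares left of the rack. Not to be disturbed.
- card: thin green card, 100 x 100 mm, fixed flat on the bench right of the rack; the pattern lying on it (origin within 30 mm of the card's centre) is the sample. Origin: its centre.
- rack: fixed low rack, own x -70 to 100 mm, y -171 to 171 mm; three lanes open to the robot (own -x), each with one plate on the bench. Lane centres y -112, 0, 112 mm, 106 mm wide; walls 6 mm thick, 14 mm high for x -70 to 35 mm, 24 mm behind. Clear roof at 24 to 29 mm height over x 35 to 100 mm. Origin at bench level, x into the lanes.
- outline: rectangle of yellow tape fixed on the bench, inner size 155 mm (own x) by 130 mm (own y), so 15 mm of margin round a plate; tape 6 mm wide, no height to speak of. Origin: its centre.
- weight: loose upright brass cylinder, diameter 56 mm, height 60 mm, 0.35 to 0.7 kg, standing inside the yellow outline at the start. Origin: centre of its underside.
- coaster: round black rubber coaster, radius 45 mm, fixed flush on the bench at the robot's left. Origin: its centre.
- jar: bystander: closed amber jar with white cap, radius 26 mm, 70 mm high, left of the outline. Origin: centre of its underside.
- meter: bystander: yellow hand meter lying flat, 130 mm (own x) by 70 mm (own y), 42 mm high with its knob, right of the outline. Origin: centre of its underside.
- pot: bystander: black cup, rim radius 36 mm, 85 mm high, beyond the coaster. Origin: centre of its underside.
- beaker: bystander: clear plastic beaker, rim radius 34 mm, 90 mm high, at the right. Origin: centre of its underside.
- collar: bystander: aluminium ring lying flat, radius 45 mm, 40 mm high, right of the rack. Origin: centre of its underside.
- driver: bystander: screwdriver 170 mm long lying along its own x, at the right, near the robot. Origin: the middle of the tool, at bench level.

How it is judged:
By the outcome, as a careful person would: the job done as asked, in the order asked, and still so for the second after the job is handed in, with the robot touching nothing.
It also fails if it takes over 64 s, if anything falls off the work surface, if the arm or the gripper's body presses on something with over 40 N, if the wrist force passes 120 N, or if a joint passes its speed limit or range.

## Working session

There is one attempt and no reset: what is moved stays moved. The work goes in short steps, Python scripts to look and compute and a tool call to move; the robot and the scene stay as the last step left them, time stands still between calls to the robot, and variables do not carry over. Pictures are saved under pics/ and viewed, about 8 in all and at most 12, crops included, and the job is handed in when it is done.

Besides the shell and the picture viewer there is one more tool, called after "Request:" by a JSON object that holds its "api" and its "payload". apply_moves: Moves the arm, as the interface text tells. Shifts and turns lie within -1 to 1; 1 stands for 0.04 m of shift or 5 degrees of turn. Its arguments: {"type":"object","properties":{"commands":{"type":"array"},"claw":{"type":"number"}},"required":["commands"]}

```bash
mkdir -p pics
cat > h.py <<'E'
import numpy as np, cv2
from cell import readout, eyes, finish_job
from scipy.spatial.transform import Rotation as Ro
def pic(cam,fn,crop=None,s=1):
    d=eyes.get_image(cam); im=d['image'][:,:,::-1]
    np.savez('cal_'+cam,m=d['mtx'],r=d['rvec'],t=d['tvec'])
    if crop: x0,y0,x1,y1=crop; im=im[y0:y1,x0:x1]
    im=cv2.resize(im,None,fx=s,fy=s,interpolation=cv2.INTER_CUBIC)
    cv2.imwrite('pics/'+fn,im); return d['image']
def cal(cam):
    c=np.load('cal_%s.npz'%cam); return c['m'],c['r'].reshape(3),c['t'].reshape(3)
def w(cam,pts,z=0):
    m,r,t=cal(cam); R=Ro.from_rotvec(r).as_matrix(); C=-R.T@t
    out=[]
    for u,v in pts:
        d=R.T@np.linalg.inv(m)@[u,v,1]; out.append((C+d*(z-C[2])/d[2])[:2])
    return np.round(out,1)
def px(cam,P):
    m,r,t=cal(cam); return cv2.projectPoints(np.array(P,float).reshape(-1,1,3),r,t,m,None)[0].reshape(-1,2).round(1)
def st():
    s=readout.read_state(); print({k:np.round(s[k],3).tolist() for k in ('clock','eef_pos','tool_rot','force','width','qpos')}); return s
E
python3 - <<'E'
from h import *
st()
pic('top','t1.png',s=1.25); pic('scene','s1.png',s=1.25)
for c in('top','scene'):
    m,r,t=cal(c);R=Ro.from_rotvec(r).as_matrix();print(m.round(1).tolist(),(-R.T@t).round(),R.round(2).tolist())
E
```

```text
{'clock': 0.0, 'eef_pos': [177.469, -624.642, 230.398], 'tool_rot': [-1.571, 0.002, -1.294], 'force': [-0.343, -0.51, -0.83], 'width': 85.243, 'qpos': [1.228, 0.629, 0.038, 1.518, -0.027, 0.996, -0.02]}
[[574.9, 0.0, 322.4], [0.0, 574.9, 243.0], [0.0, 0.0, 1.0]] [ 249.  -50. 1388.] [[-0.01, -1.0, -0.0], [-0.97, 0.01, -0.22], [0.22, -0.0, -0.97]]
[[609.0, 0.0, 317.4], [0.0, 609.0, 243.7], [0.0, 0.0, 1.0]] [1529.  266. 1169.] [[-0.31, 0.95, -0.01], [0.7, 0.22, -0.68], [-0.64, -0.22, -0.74]]
```

View pics/t1.png

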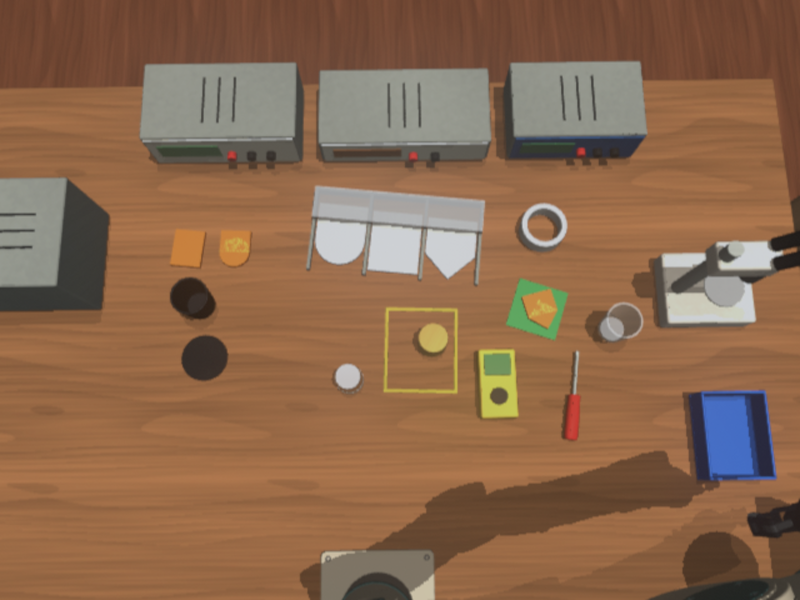

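View pics/s1.png

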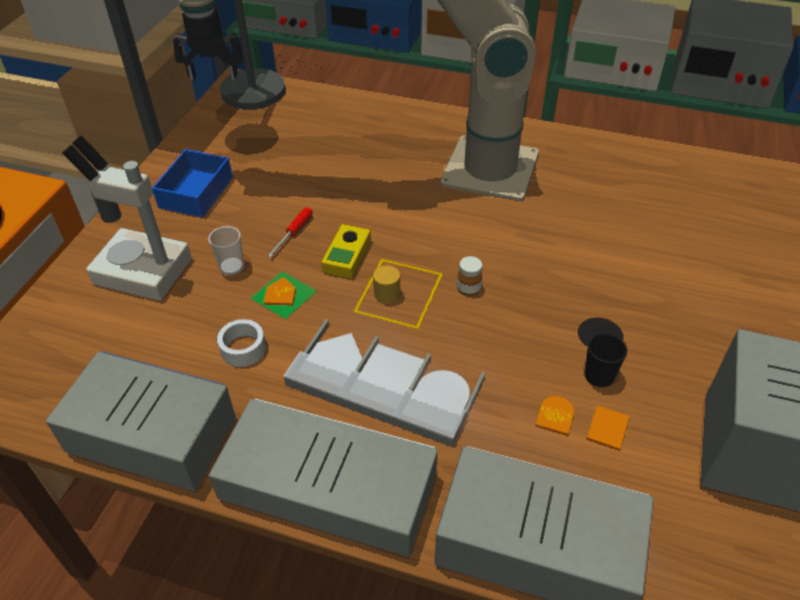

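The top view shows that the sample on the green card (540,308) is the pointed one, and the pointed plate is in the right lane (450,250). The weight is at (433,338), and the coaster is at (205,358).

Run:
```python
from h import *
pic('top','t2.png',(240,145,440,345),3); pic('scene','s2.png',(200,160,400,360),3)
```

```text
(no output)
```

View pics/t2.png

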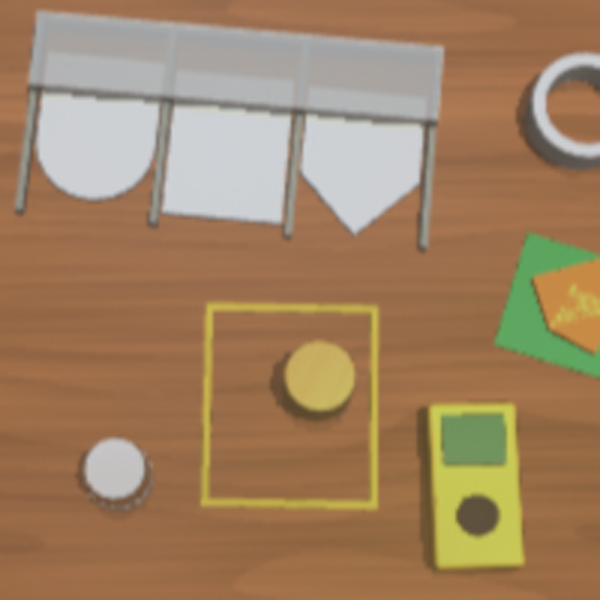

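View pics/s2.png

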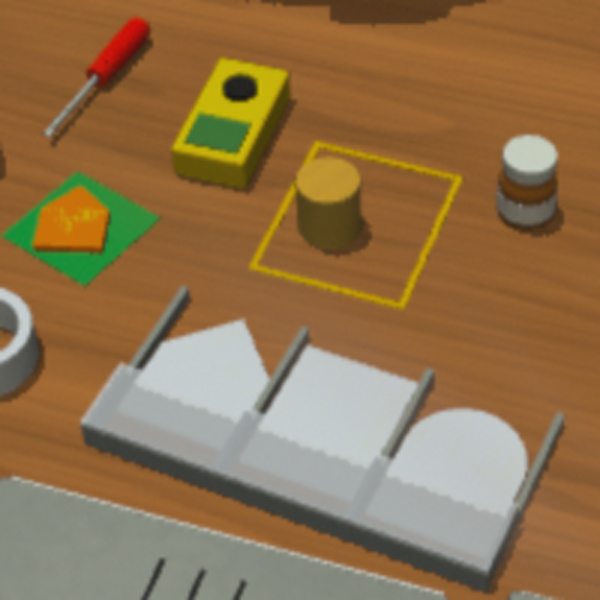

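The crops give the outline corners (208,304), (378,308), (377,508) and (202,506). They also give the weight top (320,376), the plate tip (355,235) and the wall front ends from (20,212) to (424,248).

Run:
```python
from h import *
T=lambda L:[(240+a/3-.33,145+b/3-.33) for a,b in L]
S=lambda L:[(200+a/3-.33,160+b/3-.33) for a,b in L]
o=w('top',T([(208,304),(378,308),(377,508),(202,506)]));print('outl',o.tolist(),o.mean(0))
o2=w('scene',S([(403,306),(250,268),(318,143),(462,178)]));print('outl sc',o2.tolist(),o2.mean(0))
print('wt',w('top',T([(320,376)]),60),w('scene',S([(328,180)]),60))
print('jar',w('top',T([(115,469)]),70),w('scene',S([(530,157)]),66))
print('meter',w('top',T([(430,404),(513,404),(523,566),(437,569)]),30).tolist())
wf=w('top',T([(20,212),(154,224),(288,236),(424,248)]),14);print('walls',wf.tolist())
print('plate',w('top',T([(355,235),(301,173),(422,183)]),6).tolist(),w('scene',S([(244,320)]),6))
q=lambda L:[(a/1.25,b/1.25) for a,b in L]
print('coaster',w('top',q([(205,358)])),w('scene',q([(600,333)])))
print('pot rim',w('top',q([(191,296)]),85),w('scene',q([(606,350)]),85))
print('roof front',w('top',T([(30,87),(437,121)]),29).tolist())
# color segmentation
im=cv2.imread('pics/t2.png')
```

```text
outl [[557.9, -19.5], [552.8, -159.5], [388.5, -154.0], [391.8, -13.5]] [472.75  -86.625]
outl sc [[553.1, -18.4], [550.8, -157.2], [386.0, -150.8], [390.7, -11.8]] [470.15 -84.55]
wt [[ 485.8 -107.9]] [[ 485.4 -106.6]]
jar [[413.7  51.1]] [[412.9  52.9]]
meter [[467.5, -196.3], [466.7, -262.3], [338.9, -264.2], [337.5, -197.1]]
walls [[634.6, 135.0], [623.0, 24.2], [611.4, -86.1], [599.7, -197.7]]
plate [[613.6, -141.8], [667.7, -98.1], [657.8, -198.9]] [[ 612.7 -139.6]]
coaster [[461.6 334.3]] [[459.  336.6]]
pot rim [[565.5 342.5]] [[574.6 347.5]]
roof front [[738.1, 126.5], [704.2, -210.7]]
```

```bash
cat >> h.py <<'E'
def plan(x,y,z,yaw=None,n=None):
    s=readout.read_state(); p=np.array(s['eef_pos']); R=Ro.from_euler('xyz',s['tool_rot'])
    R1=Ro.from_euler('xyz',[-np.pi/2,0,s['tool_rot'][2] if yaw is None else np.radians(yaw)])
    rel=(R.inv()*R1).as_rotvec(); d=np.array([x,y,z])-p
    n=n or int(np.ceil(max(np.abs(R.inv().apply(d)).max()/36,np.degrees(np.linalg.norm(rel))/4.5,1)))
    print('clock %.2f'%s['clock'],p.round(1),np.degrees(s['tool_rot']).round(1),'F',np.round(s['force'],1),'w',round(s['width'],1),'n',n)
    q=lambda k:R*Ro.from_rotvec(rel*k/n)
    for k in range(n):
        print(np.r_[q(k).inv().apply(d/n)/40,np.degrees(rel/n)/5].round(2).tolist())
E
python3 -c "
from h import *
plan(485.5,-107.3,150)"
```

```text
clock 0.20 [ 177.6 -624.9  230.7] [-90.    0.1 -74.1] F [ 0.4 -0.2  0.4] w 85.6 n 13
[-0.8, 0.16, 0.84, -0.0, -0.0, -0.0]
[-0.8, 0.16, 0.84, -0.0, -0.0, -0.0]
[-0.8, 0.16, 0.84, -0.0, -0.0, -0.0]
[-0.8, 0.16, 0.84, -0.0, -0.0, -0.0]
[-0.8, 0.16, 0.84, -0.0, -0.0, -0.0]
[-0.8, 0.16, 0.84, -0.0, -0.0, -0.0]
[-0.8, 0.16, 0.84, -0.0, -0.0, -0.0]
[-0.8, 0.16, 0.84, -0.0, -0.0, -0.0]
[-0.8, 0.16, 0.84, -0.0, -0.0, -0.0]
[-0.8, 0.16, 0.84, -0.0, -0.0, -0.0]
[-0.8, 0.16, 0.84, -0.0, -0.0, -0.0]
[-0.8, 0.16, 0.84, -0.0, -0.0, -0.0]
[-0.8, 0.16, 0.84, -0.0, -0.0, -0.0]
```

Request:
{"api": "apply_moves", "payload": {"commands": [[[-0.65, 0.0, 0.68, 0, 0, 0], [-0.65, 0.1, 0.68, 0, 0, 0], [-0.65, 0.1, 0.68, 0, 0, 0], [-0.65, 0.1, 0.68, 0, 0, 0], [-0.65, 0.1, 0.68, 0, 0, 0], [-0.65, 0.1, 0.68, 0, 0, 0], [-0.65, 0.1, 0.68, 0, 0, 0], [-0.65, 0.1, 0.68, 0, 0, 0]]], "claw": 85}}

```text
clock: 0.87
eef_pos: [328.2, -365.7, 198.9]
tool_rot: [-1.577, -0.006, -1.313]
force: [0.3, 0.1, -0.5]
width: 84.8
```

```bash
python3 -c "
from h import *
plan(485.5,-107.3,110)"
```

```text
clock 0.87 [ 328.2 -365.7  198.9] [-90.3  -0.4 -75.2] F [ 0.3  0.1 -0.5] w 84.8 n 7
[-0.75, 0.31, 0.78, 0.01, -0.0, 0.01]
[-0.75, 0.31, 0.78, 0.01, -0.0, 0.01]
[-0.75, 0.31, 0.78, 0.01, -0.0, 0.01]
[-0.75, 0.31, 0.78, 0.01, -0.0, 0.01]
[-0.75, 0.31, 0.78, 0.01, -0.0, 0.01]
[-0.75, 0.31, 0.78, 0.01, -0.0, 0.01]
[-0.75, 0.32, 0.78, 0.01, -0.0, 0.01]
```

Request:
{"api": "apply_moves", "payload": {"commands": [[[-0.66, 0.28, 0.68, 0.01, 0, 0.01], [-0.66, 0.28, 0.68, 0.01, 0, 0.01], [-0.66, 0.28, 0.68, 0.01, 0, 0.01], [-0.66, 0.28, 0.68, 0.01, 0, 0.01], [-0.66, 0.28, 0.68, 0.01, 0, 0.01], [-0.66, 0.28, 0.68, 0.01, 0, 0.01], [-0.66, 0.28, 0.68, 0.01, 0, 0.01], [-0.6, 0.2, 0.65, 0.01, 0, 0.01]]]}}

```text
clock: 1.53
eef_pos: [491.4, -96.5, 109.5]
tool_rot: [-1.565, -0.004, -1.315]
force: [0.6, 0.1, 0.6]
width: 85.0
```

```bash
python3 -c "
from h import *
plan(485.5,-107.3,15,n=5)"
```

```text
clock 1.53 [491.4 -96.5 109.5] [-89.7  -0.2 -75.3] F [0.6 0.1 0.6] w 85.0 n 5
[0.04, 0.47, -0.04, -0.01, 0.0, 0.01]
[0.04, 0.47, -0.04, -0.01, 0.0, 0.01]
[0.04, 0.47, -0.04, -0.01, 0.0, 0.01]
[0.04, 0.47, -0.04, -0.01, 0.0, 0.01]
[0.04, 0.47, -0.04, -0.01, 0.0, 0.01]
```

Request:
{"api": "apply_moves", "payload": {"commands": [[[0.11, 0, -0.1, 0, 0, 0.02], [0.11, 0, -0.1, 0, 0, 0.02], [0, 0.35, 0, 0, 0, 0], [0, 0.5, 0, 0, 0, 0], [0, 0.5, 0, 0, 0, 0], [0, 0.5, 0, 0, 0, 0], [0, 0.3, 0, 0, 0, 0], [0, 0.15, 0, 0, 0, 0]]]}}

```text
clock: 2.2
eef_pos: [492.7, -101.0, 14.9]
tool_rot: [-1.556, 0.0, -1.301]
force: [-0.3, 0.7, 0.2]
width: 85.0
```

```bash
python3 -c "
from h import *
plan(485.5,-107.3,15,n=1)
pic('top','t3.png',(240,145,440,345),3)"
```

```text
clock 2.20 [ 492.7 -101.    14.9] [-89.2   0.  -74.6] F [-0.3  0.7  0.2] w 85.0 n 1
[0.1, -0.01, -0.22, -0.17, -0.0, -0.0]
```

View pics/t3.png

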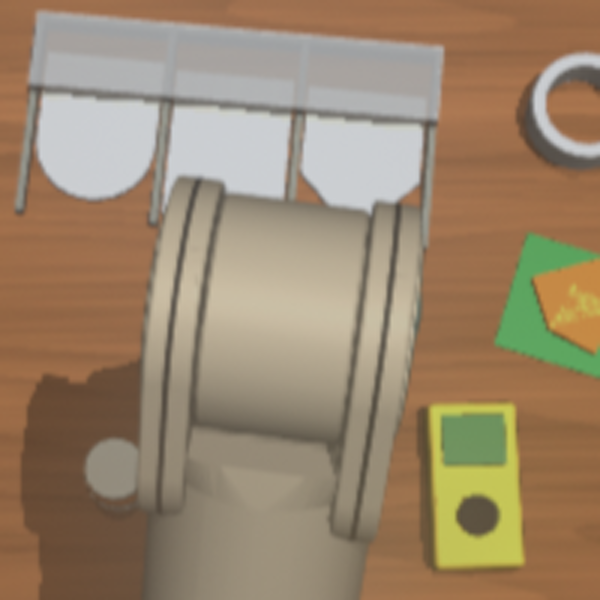

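The arm hides the weight in this view, and there was no contact force on the way down. I'll correct the remaining offset and close the fingers.

Request:
{"api": "apply_moves", "payload": {"commands": [[[0.06, 0, -0.12, -0.1, 0, 0], [0.06, 0, -0.12, -0.05, 0, 0], [0, 0, 0, 0, 0, 0]]]}}

```text
clock: 2.5
eef_pos: [483.1, -111.2, 15.3]
tool_rot: [-1.572, -0.0, -1.305]
force: [0.2, -1.2, -0.3]
width: 84.9
```

Request:
{"api": "apply_moves", "payload": {"commands": [[[0, 0, 0, 0, 0, 0], [0, 0, 0, 0, 0, 0], [0, 0, 0, 0, 0, 0], [0, 0, 0, 0, 0, 0], [0, 0, 0, 0, 0, 0], [0, 0, 0, 0, 0, 0], [0, 0, 0, 0, 0, 0], [0, 0, 0, 0, 0, 0]]], "claw": 40}}

```text
clock: 3.17
eef_pos: [483.5, -111.4, 17.6]
tool_rot: [-1.569, -0.001, -1.304]
force: [-0.6, -1.1, -0.1]
width: 54.6
```

```bash
python3 -c "
from h import *
plan(485.5,-107.3,15,n=1)"
```

```text
clock 3.17 [ 483.5 -111.4   17.6] [-89.9  -0.1 -74.7] F [-0.6 -1.1 -0.1] w 54.6 n 1
[-0.08, 0.06, 0.08, -0.02, 0.0, 0.01]
```

Request:
{"api": "apply_moves", "payload": {"commands": [[[0, -0.2, 0, 0, 0, 0], [0, -0.5, 0, 0, 0, 0], [0, -0.7, 0, 0, 0, 0], [0, -0.8, 0, 0, 0, 0], [0, -0.6, 0, 0, 0, 0], [0, -0.2, 0, 0, 0, 0], [0, 0, 0, 0, 0, 0]]]}}

```text
clock: 3.75
eef_pos: [480.0, -110.3, 141.6]
tool_rot: [-1.577, 0.003, -1.304]
force: [-0.6, 0.0, -5.3]
width: 54.8
```

```bash
python3 -c "
from h import *
plan(457.6,334.7,135,n=16)"
```

```text
clock 3.75 [ 480.  -110.3  141.6] [-90.4   0.2 -74.7] F [-0.6  0.  -5.3] w 54.8 n 16
[-0.68, 0.01, 0.15, 0.0, 0.0, -0.0]
[-0.68, 0.01, 0.15, 0.0, 0.0, -0.0]
[-0.68, 0.01, 0.15, 0.0, 0.0, -0.0]
[-0.68, 0.01, 0.15, 0.0, 0.0, -0.0]
[-0.68, 0.01, 0.15, 0.0, 0.0, -0.0]
[-0.68, 0.01, 0.15, 0.0, 0.0, -0.0]
[-0.68, 0.01, 0.15, 0.0, 0.0, -0.0]
[-0.68, 0.01, 0.15, 0.0, 0.0, -0.0]
[-0.68, 0.01, 0.15, 0.0, 0.0, -0.0]
[-0.68, 0.01, 0.15, 0.0, 0.0, -0.0]
[-0.68, 0.01, 0.15, 0.0, 0.0, -0.0]
[-0.68, 0.01, 0.15, 0.0, 0.0, -0.0]
[-0.68, 0.01, 0.15, 0.0, 0.0, -0.0]
[-0.68, 0.01, 0.15, 0.0, 0.0, -0.0]
[-0.68, 0.01, 0.15, 0.0, 0.0, -0.0]
[-0.68, 0.01, 0.15, 0.0, 0.0, -0.0]
```

The force reading of 5.3 N (about 0.54 kg) shows the weight is held.

Request:
{"api": "apply_moves", "payload": {"commands": [[[-0.4, 0, 0.1, 0, 0, 0], [-0.68, 0, 0.15, 0, 0, 0], [-0.7, 0, 0.15, 0, 0, 0], [-0.7, 0, 0.15, 0, 0, 0], [-0.7, 0, 0.15, 0, 0, 0], [-0.7, 0, 0.15, 0, 0, 0], [-0.7, 0, 0.15, 0, 0, 0], [-0.7, 0, 0.15, 0, 0, 0]]]}}

```text
clock: 4.42
eef_pos: [464.2, 103.4, 132.5]
tool_rot: [-1.59, -0.002, -1.322]
force: [-0.0, -0.4, -5.3]
width: 54.6
```

```bash
python3 -c "
from h import *
plan(457.6,334.7,135,n=8)"
```

```text
clock 4.42 [464.2 103.4 132.5] [-91.1  -0.1 -75.7] F [-0.  -0.4 -5.3] w 54.6 n 8
[-0.71, -0.01, 0.16, 0.03, -0.0, 0.0]
[-0.71, -0.01, 0.16, 0.03, -0.0, 0.0]
[-0.71, -0.01, 0.16, 0.03, -0.0, 0.0]
[-0.71, -0.01, 0.16, 0.03, -0.0, 0.0]
[-0.71, -0.01, 0.16, 0.03, -0.0, 0.0]
[-0.71, -0.01, 0.16, 0.03, -0.0, 0.0]
[-0.71, -0.01, 0.16, 0.03, -0.0, 0.0]
[-0.71, -0.01, 0.16, 0.03, -0.0, 0.0]
```

Request:
{"api": "apply_moves", "payload": {"commands": [[[-0.72, 0, 0.16, 0.03, 0, 0], [-0.72, 0, 0.16, 0.03, 0, 0], [-0.72, 0, 0.16, 0.03, 0, 0], [-0.72, 0, 0.16, 0.03, 0, 0], [-0.72, 0, 0.16, 0.03, 0, 0], [-0.7, 0, 0.16, 0.03, 0, 0], [-0.6, 0, 0.16, 0.03, 0, 0], [-0.4, 0, 0.1, 0.03, 0, 0]]]}}

```text
clock: 5.08
eef_pos: [447.5, 331.9, 116.4]
tool_rot: [-1.59, -0.007, -1.316]
force: [0.8, 0.4, -5.2]
width: 54.9
```

```bash
python3 -c "
from h import *
plan(457.6,334.7,25,n=5)"
```

```text
clock 5.08 [447.5 331.9 116.4] [-91.1  -0.4 -75.4] F [ 0.8  0.4 -5.2] w 54.9 n 5
[-0.0, 0.46, 0.06, 0.04, -0.0, 0.02]
[-0.0, 0.46, 0.06, 0.04, -0.0, 0.02]
[-0.0, 0.46, 0.06, 0.04, -0.0, 0.02]
[-0.0, 0.46, 0.06, 0.04, -0.0, 0.02]
[-0.0, 0.46, 0.05, 0.04, -0.0, 0.02]
```

Request:
{"api": "apply_moves", "payload": {"commands": [[[0.0, 0.2, 0.12, 0.1, 0, 0.04], [0.0, 0.5, 0.12, 0.1, 0, 0.03], [0.0, 0.6, 0.04, 0, 0, 0], [0.0, 0.5, 0, 0, 0, 0], [0.0, 0.3, 0, 0, 0, 0], [0, 0.1, 0, 0, 0, 0], [0, 0, 0, 0, 0, 0]]]}}

```text
clock: 5.67
eef_pos: [451.2, 342.4, 17.3]
tool_rot: [-1.58, 0.0, -1.302]
force: [-2.0, -0.5, 20.0]
width: 54.8
```

```bash
python3 -c "
from h import *
plan(457.6,334.7,18,n=1)"
```

```text
clock 5.67 [451.2 342.4  17.3] [-90.5   0.  -74.6] F [-2.  -0.5 20. ] w 54.8 n 1
[0.23, -0.02, 0.1, 0.11, 0.0, -0.01]
```

Request:
{"api": "apply_moves", "payload": {"commands": [[[0, -0.25, 0, 0, 0, 0], [0.08, 0, 0.03, 0, 0, 0], [0.08, 0, 0.03, 0.05, 0, 0], [0.05, 0, 0.02, 0, 0, 0], [0, 0, 0, 0, 0, 0]]]}}

```text
clock: 6.08
eef_pos: [455.6, 332.9, 25.3]
tool_rot: [-1.579, -0.002, -1.302]
force: [-0.5, -0.2, -5.2]
width: 54.3
```

```bash
python3 -c "
from h import *
plan(457.6,334.7,18,n=1)"
```

```text
clock 6.08 [455.6 332.9  25.3] [-90.5  -0.1 -74.6] F [-0.5 -0.2 -5.2] w 54.3 n 1
[-0.03, 0.18, 0.06, 0.1, -0.0, 0.02]
```

Request:
{"api": "apply_moves", "payload": {"commands": [[[-0.02, 0.03, 0.05, 0.1, 0, 0.02], [0, 0.07, 0, 0, 0, 0], [0, 0.07, 0, 0, 0, 0], [0, 0, 0, 0, 0, 0]]]}}

```text
clock: 6.42
eef_pos: [457.5, 333.5, 17.5]
tool_rot: [-1.57, -0.0, -1.303]
force: [-0.6, -1.1, -0.1]
width: 54.4
```

```bash
python3 -c "
from h import *
plan(457.6,334.7,18,n=1)"
```

```text
clock 6.42 [457.5 333.5  17.5] [-90.   -0.  -74.7] F [-0.6 -1.1 -0.1] w 54.4 n 1
[-0.03, -0.01, 0.01, -0.01, 0.0, 0.0]
```

It stands on the bench and the wrist carries no load, so I'll release it and go straight up.

Request:
{"api": "apply_moves", "payload": {"commands": [[[0, 0, 0, 0, 0, 0], [0, 0, 0, 0, 0, 0], [0, 0, 0, 0, 0, 0], [0, 0, 0, 0, 0, 0], [0, 0, 0, 0, 0, 0], [0, 0, 0, 0, 0, 0], [0, 0, 0, 0, 0, 0]]], "claw": 85}}

```text
clock: 7.0
eef_pos: [459.4, 335.7, 19.1]
tool_rot: [-1.565, 0.002, -1.302]
force: [0.0, 0.6, 0.9]
width: 84.8
```

Request:
{"api": "apply_moves", "payload": {"commands": [[[0, -0.2, 0, 0, 0, 0], [0, -0.6, 0, 0, 0, 0], [0, -0.9, 0, 0, 0, 0], [0, -0.9, 0, 0, 0, 0], [0.3, -0.8, 0.3, 0, 0, 0], [0.7, 0, 0.3, 0, -0.5, 0], [0.8, 0, 0.3, 0, -0.5, 0], [0.8, 0, 0.3, 0, -0.5, 0]]]}}

```text
clock: 7.67
eef_pos: [532.2, 258.0, 164.9]
tool_rot: [-1.566, 0.006, -1.149]
force: [0.3, -0.1, -0.6]
width: 85.4
```

```bash
python3 -c "
from h import *
pic('scene','s4.png',(400,200,580,380),3)
plan(670,-147,150,-96)"
```

```text
clock 7.72 [538.8 249.1 165.2] [-89.5  -0.1 -66.3] F [ 5.8 -6.3  1. ] w 85.2 n 12
[0.87, 0.03, -0.08, -0.01, 0.49, -0.0]
[0.87, 0.03, -0.04, -0.01, 0.49, -0.0]
[0.87, 0.03, -0.01, -0.01, 0.49, -0.0]
[0.87, 0.03, 0.03, -0.01, 0.49, -0.0]
[0.87, 0.03, 0.07, -0.01, 0.49, -0.0]
[0.86, 0.03, 0.11, -0.01, 0.49, -0.0]
[0.86, 0.03, 0.14, -0.01, 0.49, -0.0]
[0.85, 0.03, 0.18, -0.01, 0.49, -0.0]
[0.84, 0.03, 0.22, -0.01, 0.49, -0.0]
[0.83, 0.03, 0.25, -0.01, 0.49, -0.0]
[0.82, 0.03, 0.29, -0.01, 0.49, -0.0]
[0.81, 0.03, 0.32, -0.01, 0.49, -0.0]
```

View pics/s4.png

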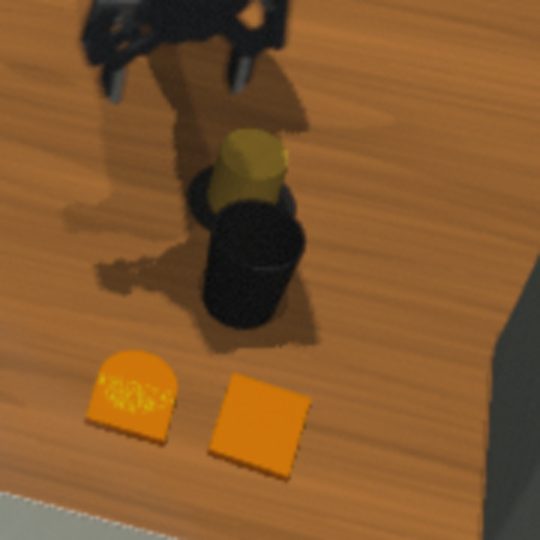

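The weight stands upright on the coaster (252,155), clear of the pot. Next I'll go to the plate.

Request:
{"api": "apply_moves", "payload": {"commands": [[[0.87, 0, -0.08, 0, 0.49, 0], [0.87, 0, -0.04, 0, 0.49, 0], [0.87, 0, -0.01, 0, 0.49, 0], [0.87, 0, 0.03, 0, 0.49, 0], [0.87, 0, 0.07, 0, 0.49, 0], [0.86, 0, 0.11, 0, 0.49, 0], [0.86, 0, 0.14, 0, 0.49, 0], [0.85, 0, 0.18, 0, 0.49, 0]]], "claw": 35}}

```text
clock: 8.38
eef_pos: [626.5, -15.9, 168.9]
tool_rot: [-1.559, 0.009, -1.509]
force: [-0.1, -0.1, 0.9]
width: 34.8
```

```bash
python3 -c "
from h import *
d=pic('top','t5.png',(130,230,210,330),6)
plan(670,-147,100,-96)"
```

```text
clock 8.43 [628.7 -27.1 169.4] [-89.2   0.  -87.1] F [ 3.7 -7.9  0.7] w 34.9 n 4
[0.76, 0.44, 0.21, -0.04, 0.44, -0.0]
[0.75, 0.44, 0.24, -0.04, 0.44, -0.0]
[0.74, 0.44, 0.28, -0.04, 0.44, -0.0]
[0.73, 0.43, 0.31, -0.04, 0.44, -0.0]
```

View pics/t5.png

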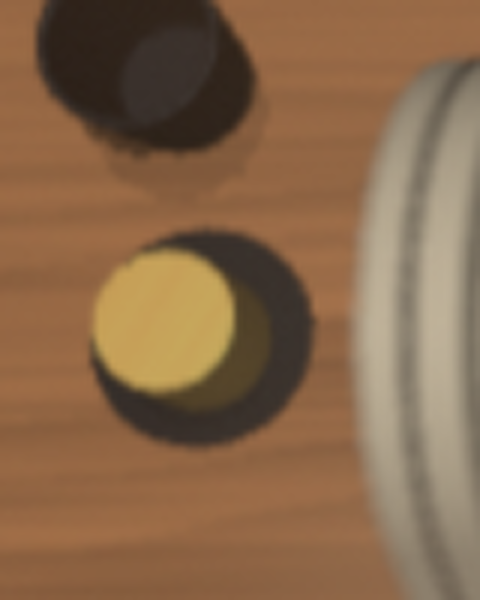

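The coaster is centred at crop pixel (203,339) and the weight top at (163,321).

```bash
python3 -c "
from h import *
f=lambda a,b:[(130+a/6-.42,230+b/6-.42)]
print(w('top',f(203,339)),w('top',f(163,321),60))"
```

```text
[[462.4 335.7]] [[460.4 335. ]]
```

Request:
{"api": "apply_moves", "payload": {"commands": [[[0.7, 0.2, 0.2, -0.04, 0.44, 0], [0.7, 0.3, 0.24, -0.04, 0.44, 0], [0.7, 0.4, 0.26, -0.04, 0.44, 0], [0.6, 0.4, 0.28, -0.04, 0.44, 0], [0.2, 0.3, 0.1, 0, 0, 0], [0, 0, 0, 0, 0, 0]]]}}

```text
clock: 8.93
eef_pos: [671.8, -151.7, 107.0]
tool_rot: [-1.567, 0.0, -1.688]
force: [0.3, 0.1, -0.5]
width: 34.7
```

```bash
python3 -c "
from h import *
plan(675,-147,40,-96,n=4)"
```

```text
clock 8.93 [ 671.8 -151.7  107. ] [-89.8   0.  -96.7] F [ 0.3  0.1 -0.5] w 34.7 n 4
[-0.03, 0.42, 0.01, -0.01, -0.04, -0.0]
[-0.03, 0.42, 0.02, -0.01, -0.04, -0.0]
[-0.03, 0.42, 0.02, -0.01, -0.04, -0.0]
[-0.03, 0.42, 0.02, -0.01, -0.04, -0.0]
```

The weight is within about 2 mm of the coaster's middle. I'll lower onto the plate.

Request:
{"api": "apply_moves", "payload": {"commands": [[[-0.06, 0.4, 0, 0, -0.07, 0], [-0.06, 0.6, 0, 0, -0.07, 0], [0, 0.6, 0, 0, 0, 0], [0, 0.3, 0, 0, 0, 0], [0, 0.1, 0, 0, 0, 0], [0, 0, 0, 0, 0, 0]]]}}

```text
clock: 9.43
eef_pos: [673.1, -137.2, 28.5]
tool_rot: [-1.565, 0.006, -1.667]
force: [0.3, 1.5, 0.6]
width: 35.0
```

```bash
python3 -c "
from h import *
plan(673,-147,8,-96,n=4)"
```

```text
clock 9.43 [ 673.1 -137.2   28.5] [-89.7   0.4 -95.5] F [0.3 1.5 0.6] w 35.0 n 4
[0.06, 0.13, 0.0, -0.02, 0.02, -0.02]
[0.06, 0.13, 0.0, -0.02, 0.02, -0.02]
[0.06, 0.13, 0.01, -0.02, 0.02, -0.02]
[0.06, 0.13, 0.01, -0.02, 0.02, -0.02]
```

Request:
{"api": "apply_moves", "payload": {"commands": [[[0.1, 0, 0, -0.03, 0.04, -0.04], [0.1, 0.1, 0, -0.03, 0, -0.04], [0, 0.15, 0, 0, 0, 0], [0, 0.1, 0, 0, 0, 0], [0, 0, 0, 0, 0, 0]]]}}

```text
clock: 9.85
eef_pos: [675.5, -144.6, 18.7]
tool_rot: [-1.564, -0.002, -1.669]
force: [-0.0, -0.0, -0.4]
width: 35.1
```

```bash
python3 -c "
from h import *
plan(673,-147,3,-96,n=4)"
```

```text
clock 9.85 [ 675.5 -144.6   18.7] [-89.6  -0.1 -95.6] F [-0.  -0.  -0.4] w 35.1 n 4
[0.02, 0.1, -0.02, -0.02, 0.02, 0.0]
[0.02, 0.1, -0.01, -0.02, 0.02, 0.0]
[0.02, 0.1, -0.01, -0.02, 0.02, 0.0]
[0.02, 0.1, -0.01, -0.02, 0.02, 0.0]
```

Request:
{"api": "apply_moves", "payload": {"commands": [[[0.02, 0.1, -0.03, -0.03, 0.03, 0], [0, 0.1, 0, -0.03, 0, 0], [0, 0.08, 0, 0, 0, 0], [0, 0.05, 0, 0, 0, 0]]]}}

```text
clock: 10.18
eef_pos: [674.9, -146.1, 5.3]
tool_rot: [-1.568, -0.002, -1.672]
force: [-0.8, -0.1, 0.5]
width: 35.2
```

Request:
{"api": "apply_moves", "payload": {"commands": [[[0, 0.06, 0, 0, 0, 0], [0, 0.06, 0, 0, 0, 0], [0, 0.0, 0, 0, 0, 0]]]}}

```text
clock: 10.43
eef_pos: [675.4, -146.2, 6.2]
tool_rot: [-1.568, -0.001, -1.673]
force: [0.1, 0.9, -0.2]
width: 35.2
```

Request:
{"api": "apply_moves", "payload": {"commands": [[[0, 0.08, 0, 0, 0, 0], [0, 0.08, 0, 0, 0, 0], [0, 0.08, 0, 0, 0, 0]]]}}

```text
clock: 10.68
eef_pos: [677.0, -146.7, 5.1]
tool_rot: [-1.565, 0.0, -1.673]
force: [-7.1, 1.6, 22.5]
width: 35.4
```

Request:
{"api": "apply_moves", "payload": {"commands": [[[0, 0.15, 0, 0, 0, 0], [0, 0.15, 0, 0, 0, 0], [0, 0.15, 0, 0, 0, 0]]]}}

```text
clock: 10.93
eef_pos: [679.0, -147.3, 5.0]
tool_rot: [-1.562, 0.003, -1.673]
force: [-10.3, 2.5, 37.1]
width: 34.9
```

Request:
{"api": "apply_moves", "payload": {"commands": [[[0, 0.07, -0.1, 0, 0, 0], [0, 0.07, -0.2, 0, 0, 0], [0, 0.07, -0.3, 0, 0, 0], [0, 0.07, -0.3, 0, 0, 0]]]}}

```text
clock: 11.27
eef_pos: [661.1, -146.7, 5.3]
tool_rot: [-1.522, -0.001, -1.672]
force: [4.8, -0.0, 13.3]
width: 35.1
```

```bash
python3 -c "
from h import *
pic('top','t6.png',(300,145,440,285),4)
plan(533,-132,5,-96,n=8)"
```

```text
clock 11.32 [ 659.2 -146.6    5.3] [-87.3  -0.1 -95.8] F [ 1.4  0.3 13.7] w 35.2 n 8
[-0.01, -0.02, -0.4, -0.07, 0.0, 0.0]
[-0.01, -0.02, -0.4, -0.07, 0.0, 0.0]
[-0.01, -0.01, -0.4, -0.07, 0.0, 0.0]
[-0.0, -0.01, -0.4, -0.07, 0.0, 0.0]
[-0.0, -0.01, -0.4, -0.07, 0.0, 0.0]
[-0.0, -0.01, -0.4, -0.07, 0.0, 0.0]
[-0.0, -0.0, -0.4, -0.07, 0.0, 0.0]
[-0.0, -0.0, -0.4, -0.07, 0.0, 0.0]
```

View pics/t6.png

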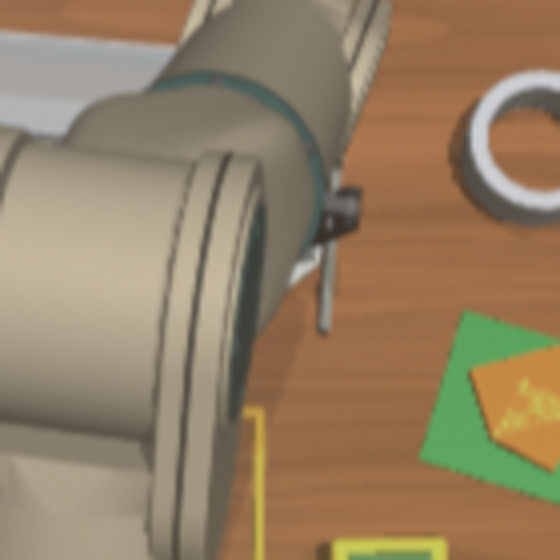

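The arm hides the plate from the top camera, so I'll use the scene camera from here. I'll keep pulling and correct the slight tilt.

Request:
{"api": "apply_moves", "payload": {"commands": [[[0, 0.07, -0.2, -0.1, 0, 0], [0, 0.07, -0.2, -0.1, 0, 0], [0, 0.07, -0.2, -0.1, 0, 0], [0, 0.07, -0.2, -0.1, 0, 0], [0, 0.07, -0.2, -0.1, 0, 0], [0, 0.07, -0.2, -0.1, 0, 0]]]}}

```text
clock: 11.82
eef_pos: [646.4, -147.1, 5.5]
tool_rot: [-1.503, -0.007, -1.672]
force: [4.1, -0.2, 14.7]
width: 34.9
```

```bash
python3 -c "
from h import *
pic('scene','s7.png',(200,200,400,400),3)
plan(533,-132,5,-96,n=8)"
```

```text
clock 11.87 [ 645.9 -147.2    5.5] [-86.2  -0.4 -95.8] F [ 3.6 -0.  13.6] w 35.0 n 8
[-0.01, -0.02, -0.36, -0.1, 0.0, 0.01]
[-0.01, -0.02, -0.36, -0.1, 0.0, 0.01]
[-0.01, -0.02, -0.36, -0.1, 0.0, 0.01]
[-0.01, -0.01, -0.36, -0.1, 0.0, 0.01]
[-0.01, -0.01, -0.36, -0.1, 0.0, 0.01]
[-0.01, -0.01, -0.36, -0.1, 0.0, 0.01]
[-0.01, -0.0, -0.36, -0.1, 0.0, 0.01]
[-0.01, -0.0, -0.36, -0.1, 0.0, 0.01]
```

View pics/s7.png

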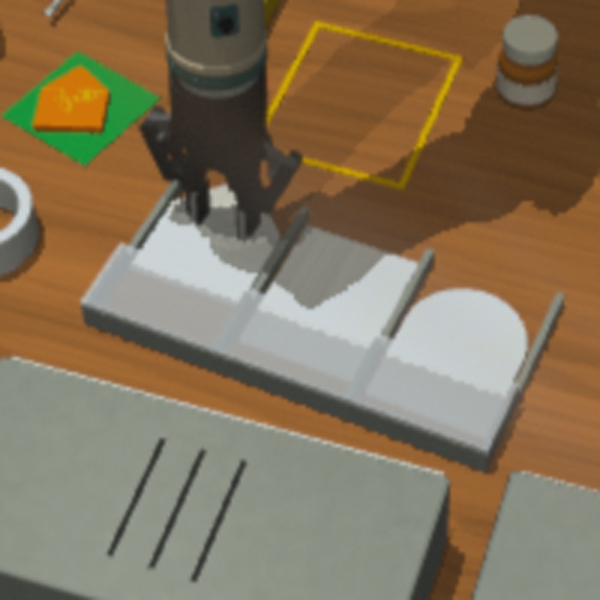

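Request:
{"api": "apply_moves", "payload": {"commands": [[[0, 0.07, -0.25, -0.4, 0, 0], [0, 0.07, -0.3, -0.4, 0, 0], [0, 0.07, -0.3, -0.4, 0, 0], [0, 0.07, -0.3, -0.3, 0, 0], [0, 0.07, -0.3, -0.3, 0, 0], [0, 0.07, -0.3, -0.3, 0, 0]]]}}

```text
clock: 12.37
eef_pos: [611.3, -144.1, 5.5]
tool_rot: [-1.618, -0.011, -1.674]
force: [3.8, 0.9, 11.5]
width: 34.9
```

```bash
python3 -c "
from h import *
im=pic('scene','s8.png',(220,210,350,340),4)
plan(533,-132,5,-96,n=1)"
```

```text
clock 12.42 [ 610.2 -144.     5.4] [-92.8  -0.6 -95.9] F [ 2.2  0.8 14.7] w 35.0 n 1
[-0.1, 0.1, -1.95, 0.56, 0.02, 0.13]
```

View pics/s8.png

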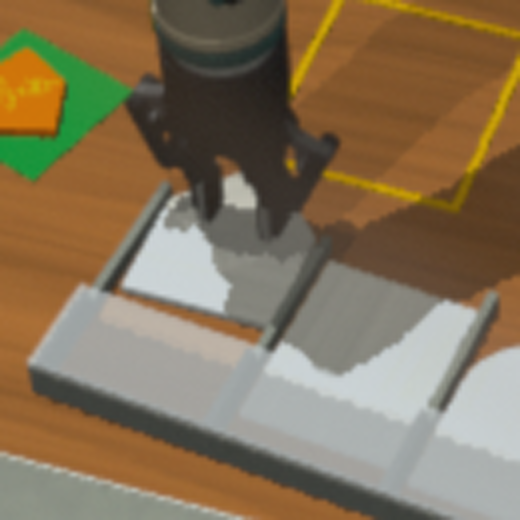

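The plate is coming with the fingers: its rear edge is now visible from (120,290) to (268,328).

```bash
python3 -c "
from h import *
f=lambda a,b:(220+a/4-.4,210+b/4-.4)
p=w('scene',[f(120,290),f(268,328)],6);print(p,p.mean(0),np.degrees(np.arctan2(p[0,0]-p[1,0],p[1,1]-p[0,1])),np.linalg.norm(p[0]-p[1]))"
```

```text
[[ 683.6 -195.8]
 [ 684.3  -98.8]] [ 683.95 -147.3 ] -0.4134675201240787 97.00252574031258
```

Request:
{"api": "apply_moves", "payload": {"commands": [[[0, 0.07, -0.4, 0.1, 0, 0], [0, 0.07, -0.4, 0.1, 0, 0], [0, 0.07, -0.4, 0, 0, 0], [0, 0.07, -0.4, -0.1, 0, 0], [0, 0.07, -0.4, -0.15, 0, 0], [0, 0.07, -0.4, -0.15, 0, 0], [0, 0.07, -0.4, -0.15, 0, 0]]]}}

```text
clock: 13.0
eef_pos: [541.4, -141.8, 5.5]
tool_rot: [-1.556, -0.023, -1.676]
force: [4.7, 0.2, 18.2]
width: 35.3
```

```bash
python3 -c "
from h import *
im=pic('scene','s9.png',(220,190,350,320),4)
plan(518,-135,5,-96,n=1)
# rear edge search: whiteness along plate-ish line
g=im.astype(int); 
for y in range(-185,-105,10):
    u=px('scene',[[x,y,6] for x in range(560,700,3)]); v=[int(g[int(round(b)),int(round(a))].mean()) for a,b in u]; sat=[int(np.ptp(g[int(round(b)),int(round(a))])) for a,b in u]
    print(y,[560+3*i for i in range(len(v)) if sat[i]<28 and v[i]>80])
"
```

```text
clock 13.05 [ 538.9 -141.7    5.4] [-89.3  -1.3 -96.1] F [ 3.1  0.3 19.9] w 34.8 n 1
[-0.11, 0.0, -0.54, -0.13, -0.01, 0.26]
-185 [560, 563, 566, 569, 572, 575, 578, 581, 584, 587, 590, 593, 596, 599, 602, 605, 608, 611, 614, 617, 620, 623, 692, 695, 698]
-175 [560, 563, 566, 569, 572, 575, 578, 581, 584, 587, 590, 593, 596, 599, 602, 605, 608, 611, 614, 617, 620, 623, 695, 698]
-165 [560, 563, 566, 569, 572, 575, 578, 581, 584, 587, 590, 593, 596, 599, 602, 605, 608, 611, 614, 617, 620, 698]
-155 [560, 563, 566, 569, 572, 575, 578, 581, 584, 587, 590, 593, 596, 599, 602, 605, 608, 611, 614, 617, 620, 695, 698]
-145 [560, 563, 566, 569, 572, 575, 578, 581, 584, 587, 590, 593, 596, 599, 602, 605, 608, 611, 614, 617, 620]
-135 [560, 563, 566, 569, 572, 575, 578, 581, 584, 587, 590, 593, 596, 599, 602, 605, 608, 611, 614, 617, 620]
-125 [560, 563, 566, 569, 572, 575, 578, 581, 584, 587, 590, 593, 596, 599, 602, 605, 608, 611, 614, 617, 620]
-115 [560, 563, 566, 569, 572, 575, 578, 581, 584, 587, 590, 593, 596, 599, 602, 605, 608, 611, 614, 617]
```

Request:
{"api": "apply_moves", "payload": {"commands": [[[-0.03, 0.06, -0.35, -0.15, 0, 0.1], [-0.03, 0.06, -0.35, -0.15, 0, 0.1], [-0.03, 0.06, -0.35, -0.15, 0, 0.1], [-0.03, 0.06, -0.3, -0.15, 0, 0]]]}}

```text
clock: 13.38
eef_pos: [509.6, -138.0, 5.1]
tool_rot: [-1.56, -0.005, -1.678]
force: [6.6, -1.8, 17.9]
width: 35.0
```

```bash
cat >> h.py <<'E'
from scipy.optimize import least_squares
def mask():
    im=eyes.get_image('scene')['image'].astype(int)
    return ((np.ptp(im,2)<28)&(im.mean(2)>80)).astype(float)
def edges(M,x0,x1,ys,xs,y0):
    # rear edge x(y): scanning x from inside outward; side edges y(x)
    S=lambda P:M[tuple(np.round(px('scene',P)).astype(int).T[::-1])]
    R=[];
    for y in ys:
        v=S([[x,y,6] for x in np.arange(x0,x1,.5)]); k=np.argmax(v<.5); R.append((x0+.5*k,y))
    L=[];Q=[]
    for x in xs:
        v=S([[x,y,6] for y in np.arange(y0,y0+80,.5)]); L.append((x,y0+.5*np.argmax(v<.5)))
        v=S([[x,y,6] for y in np.arange(y0,y0-80,-.5)]); Q.append((x,y0-.5*np.argmax(v<.5)))
    print('rear',R);print('left',L);print('right',Q)
    R=np.array(R); a,b=np.polyfit(R[:,1],R[:,0],1); print('yaw rear %.1f'%-np.degrees(np.arctan(a)),'x at y0 %.1f'%(a*y0+b))
    for E in(L,Q):
        E=np.array(E); a,b=np.polyfit(E[:,0],E[:,1],1); print('side yaw %.1f'%np.degrees(np.arctan(a)),'y at x=%d: %.1f'%(xs[0],a*xs[0]+b))
E
python3 -c "
from h import *
plan(518,-135,5,-96,n=1)
edges(mask(),565,640,range(-180,-110,10),range(562,582,4),-148)
"
```

```text
clock 13.38 [ 509.6 -138.     5.1] [-89.4  -0.3 -96.2] F [ 6.6 -1.8 17.9] w 35.0 n 1
[-0.1, 0.0, 0.2, -0.12, -0.03, 0.05]
rear [(np.float64(595.0), -180), (np.float64(595.0), -170), (np.float64(595.0), -160), (np.float64(592.0), -150), (np.float64(593.0), -140), (np.float64(592.0), -130), (np.float64(589.5), -120)]
left [(562, np.float64(-83.0)), (566, np.float64(-82.0)), (570, np.float64(-80.5)), (574, np.float64(-82.0)), (578, np.float64(-83.0))]
right [(562, np.float64(-185.0)), (566, np.float64(-186.0)), (570, np.float64(-184.5)), (574, np.float64(-185.0)), (578, np.float64(-184.0))]
yaw rear 5.0 x at y0 592.9
side yaw -0.0 y at x=562: -82.1
side yaw 4.3 y at x=562: -185.5
```

Request:
{"api": "apply_moves", "payload": {"commands": [[[-0.15, 0.06, -0.2, -0.1, 0.1, 0], [-0.25, 0.06, -0.33, -0.1, 0.1, 0], [-0.25, 0.06, -0.33, -0.1, 0.1, 0], [-0.25, 0.06, -0.33, -0.1, 0.1, 0], [-0.2, 0.06, -0.2, -0.1, 0.1, 0]]]}}

```text
clock: 13.85
eef_pos: [489.2, -107.6, 5.4]
tool_rot: [-1.54, -0.02, -1.739]
force: [1.2, -6.0, 19.6]
width: 35.0
```

```bash
python3 -c "
from h import *
plan(450.6,-82.8,5,-102,n=1)
edges(mask(),530,600,range(-150,-75,10),range(524,544,4),-111)
"
```

```text
clock 13.85 [ 489.2 -107.6    5.4] [-88.2  -1.2 -99.6] F [ 1.2 -6.  19.6] w 35.0 n 1
[-0.45, -0.03, -1.06, -0.36, 0.48, 0.23]
rear [(np.float64(570.5), -150), (np.float64(571.5), -140), (np.float64(571.5), -130), (np.float64(572.5), -120), (np.float64(572.0), -110), (np.float64(569.5), -100), (np.float64(570.0), -90), (np.float64(570.0), -80)]
left [(524, np.float64(-58.0)), (528, np.float64(-59.5)), (532, np.float64(-58.5)), (536, np.float64(-57.0)), (540, np.float64(-58.0))]
right [(524, np.float64(-160.0)), (528, np.float64(-161.0)), (532, np.float64(-159.5)), (536, np.float64(-161.5)), (540, np.float64(-160.0))]
yaw rear 1.2 x at y0 570.9
side yaw 3.6 y at x=524: -58.7
side yaw -0.7 y at x=524: -160.3
```

Request:
{"api": "apply_moves", "payload": {"commands": [[[-0.12, 0.06, -0.3, -0.15, 0.12, 0.1], [-0.14, 0.06, -0.35, -0.15, 0.12, 0.1], [-0.14, 0.06, -0.35, -0.15, 0.12, 0.05], [-0.14, 0.06, -0.3, -0.15, 0.12, 0]]]}}

```text
clock: 14.23
eef_pos: [465.9, -88.4, 5.1]
tool_rot: [-1.542, -0.006, -1.793]
force: [5.8, -5.2, 23.4]
width: 35.1
```

```bash
python3 -c "
from h import *
plan(452.6,-82.3,5,-102,n=1)
edges(mask(),510,580,range(-130,-55,10),range(500,524,4),-90)
"
```

```text
clock 14.23 [465.9 -88.4   5.1] [ -88.4   -0.4 -102.7] F [ 5.8 -5.2 23.4] w 35.1 n 1
[-0.08, -0.01, -0.36, -0.33, -0.15, 0.08]
rear [(np.float64(546.5), -130), (np.float64(547.0), -120), (np.float64(547.5), -110), (np.float64(548.0), -100), (np.float64(548.5), -90), (np.float64(549.0), -80), (np.float64(549.5), -70), (np.float64(550.0), -60)]
left [(500, np.float64(-41.0)), (504, np.float64(-40.5)), (508, np.float64(-41.0)), (512, np.float64(-42.5)), (516, np.float64(-41.5)), (520, np.float64(-40.5))]
right [(500, np.float64(-143.5)), (504, np.float64(-142.0)), (508, np.float64(-143.5)), (512, np.float64(-142.0)), (516, np.float64(-143.5)), (520, np.float64(-142.0))]
yaw rear -2.9 x at y0 548.5
side yaw -0.8 y at x=500: -41.0
side yaw 1.8 y at x=500: -143.1
```

Request:
{"api": "apply_moves", "payload": {"commands": [[[-0.06, 0.06, -0.3, -0.2, 0, 0], [-0.06, 0.06, -0.32, -0.2, -0.03, 0], [-0.02, 0.05, -0.05, -0.1, 0, 0]]]}}

```text
clock: 14.53
eef_pos: [454.5, -82.5, 5.1]
tool_rot: [-1.557, -0.009, -1.797]
force: [-8.7, 0.0, 26.7]
width: 34.9
```

```bash
python3 -c "
from h import *
plan(452.6,-82.3,5,-102,n=1)
edges(mask(),500,570,range(-125,-50,10),range(490,516,4),-86)
pic('scene','s10.png',(240,180,380,300),5)
"
```

```text
clock 14.53 [454.5 -82.5   5.1] [ -89.2   -0.5 -103. ] F [-8.7  0.  26.7] w 34.9 n 1
[0.01, 0.0, -0.05, -0.16, -0.19, 0.11]
rear [(np.float64(533.5), -125), (np.float64(534.5), -115), (np.float64(535.0), -105), (np.float64(536.0), -95), (np.float64(536.0), -85), (np.float64(537.0), -75), (np.float64(537.0), -65), (np.float64(538.0), -55)]
left [(490, np.float64(-33.5)), (494, np.float64(-34.5)), (498, np.float64(-34.5)), (502, np.float64(-35.0)), (506, np.float64(-36.5)), (510, np.float64(-35.0)), (514, np.float64(-37.0))]
right [(490, np.float64(-135.5)), (494, np.float64(-137.5)), (498, np.float64(-136.0)), (502, np.float64(-137.0)), (506, np.float64(-135.5)), (510, np.float64(-137.5)), (514, np.float64(-138.5))]
yaw rear -3.4 x at y0 536.1
side yaw -6.9 y at x=490: -33.7
side yaw -4.3 y at x=490: -135.9
```

View pics/s10.png

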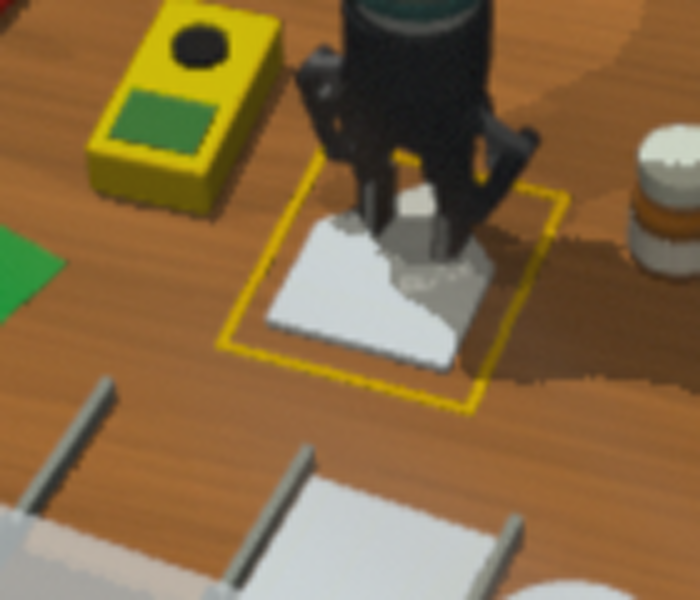

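The plate looks fully inside the outline and nearly parallel to it: the rear edge slope is 0.258 and the tape slope is 0.256. I'll lift off, move aside and check from the top.

Request:
{"api": "apply_moves", "payload": {"commands": [[[0, -0.1, 0, 0, 0, 0], [0, -0.4, 0, 0, 0, 0], [0, -0.8, 0, 0, 0, 0], [0, -0.9, 0, 0, 0, 0], [0, -0.9, 0, 0, 0, 0], [0.3, -0.8, 0, 0, 0, 0], [0.6, -0.3, 0, 0, 0, 0], [0.9, 0, 0, 0, 0, 0]]]}}

```text
clock: 15.3
eef_pos: [436.8, -146.8, 178.5]
tool_rot: [-1.563, -0.01, -1.785]
force: [0.5, -0.7, -0.4]
width: 35.1
```

Request:
{"api": "apply_moves", "payload": {"commands": [[[0.95, 0, 0, 0, 0, 0], [0.95, 0, 0.1, 0, 0, 0], [0.95, 0, 0.1, 0, 0, 0], [0.95, 0, 0.1, 0, 0, 0], [0.95, 0, 0.1, 0, 0, 0], [0.9, 0, 0.1, 0, 0, 0], [0.5, 0, 0, 0, 0, 0], [0, 0, 0, 0, 0, 0]]]}}

```text
clock: 15.97
eef_pos: [400.4, -408.7, 181.1]
tool_rot: [-1.561, -0.019, -1.784]
force: [-0.6, -0.5, -0.4]
width: 34.9
```

```bash
python3 -c "
from h import *
st()
im=pic('top','t11.png',(290,235,380,325),6.5)
g=im.astype(int)
M=((np.ptp(g,2)<45)&(g.mean(2)>120)).astype(np.uint8); M[:230]=0;M[325:]=0;M[:,:300]=0;M[:,:372]*=1;M[:,372:]=0
n,l,s,c=cv2.connectedComponentsWithStats(M);k=1+np.argmax(s[1:,4]);print(s[k],c[k])
C=max(cv2.findContours((l==k).astype(np.uint8),0,1)[0],key=cv2.contourArea).reshape(-1,2)
W=w('top',C,6)
P=np.array([[-62.5,0],[-12.5,50],[62.5,50],[62.5,-50],[-12.5,-50]])
def res(p):
    c,s_=np.cos(p[2]),np.sin(p[2]);Q=(P@np.array([[c,s_],[-s_,c]])+p[:2]).astype(np.float32).reshape(-1,1,2)
    return [cv2.pointPolygonTest(Q,tuple(map(float,a)),True)-.8 for a in W]
r=least_squares(res,[471,-86,0],loss='soft_l1',x_scale=[1,1,.01],diff_step=1e-3);print('plate',r.x[:2],np.degrees(r.x[2]),'rms',np.std(res(r.x)))
Y=((g[:,:,0]-g[:,:,2]>90)&(g[:,:,1]-g[:,:,2]>70)); Y[:240]=0;Y[320:]=0;Y[:,:302]=0;Y[:,371:]=0
v,u=np.nonzero(Y);o=w('top',np.c_[u,v]);print('tape',len(o),cv2.minAreaRect(o.astype(np.float32)))
"
```

```text
{'clock': 15.967, 'eef_pos': [400.392, -408.722, 181.129], 'tool_rot': [-1.561, -0.019, -1.784], 'force': [-0.612, -0.526, -0.404], 'width': 34.912, 'qpos': [0.306, 0.669, 0.701, 1.823, -0.557, 0.835, -0.506]}
[ 325  243   47   82 2227] [354.09205209 284.79030085]
plate [ 432.78962925 -127.81447881] 26.49387227468175 rms 19.638206482823243
tape 216 ((520.7823486328125, -35.811126708984375), (72.55970764160156, 147.58786010742188), 50.235145568847656)
```

View pics/t11.png

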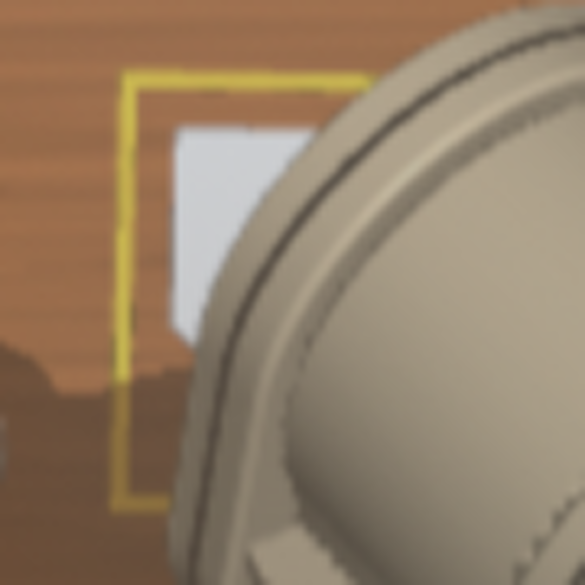

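The elbow still hides part of the plate in this view. I'll move farther aside and then measure by code.

Request:
{"api": "apply_moves", "payload": {"commands": [[[0.75, -0.1, -0.5, 0, 0, 0], [0.75, -0.1, -0.5, 0, 0, 0], [0.75, -0.1, -0.5, 0, 0, 0], [0.75, -0.1, -0.5, 0, 0, 0], [0.75, -0.1, -0.5, 0, 0, 0], [0.75, 0, -0.5, 0, 0, 0], [0.75, 0, -0.5, 0, 0, 0], [0.5, 0, -0.3, 0, 0, 0]]]}}

```text
clock: 16.68
eef_pos: [214.3, -590.0, 194.7]
tool_rot: [-1.564, 0.003, -1.754]
force: [-0.9, -0.3, -0.3]
width: 34.6
```

```bash
cat > chk.py <<'E'
from h import *
def run(cam):
    d=eyes.get_image(cam);np.savez('cal_'+cam,m=d['mtx'],r=d['rvec'],t=d['tvec']);g=d['image'].astype(int)
    # rectify bench to a 0.5 mm grid, x 370..580, y -175..0
    X,Y=np.meshgrid(np.arange(370,580,.5),np.arange(-175,0,.5),indexing='ij')
    def rect(z):
        m=px(cam,np.c_[X.ravel(),Y.ravel(),np.full(X.size,z)]).astype(np.float32).reshape(X.shape+(2,))
        return cv2.remap(d['image'],m,None,cv2.INTER_LINEAR).astype(int)
    a=rect(6);M=((np.ptp(a,2)<35)&(a.mean(2)>75)).astype(np.uint8)
    M=cv2.morphologyEx(M,cv2.MORPH_OPEN,np.ones((9,9)))
    n,l,s,c=cv2.connectedComponentsWithStats(M);k=1+np.argmax(s[1:,4])
    C=max(cv2.findContours((l==k).astype(np.uint8),0,1)[0],key=cv2.contourArea).reshape(-1,2)
    W=np.c_[370+.5*C[:,1],-175+.5*C[:,0]]
    P=np.array([[-62.5,0],[-12.5,50],[62.5,50],[62.5,-50],[-12.5,-50]])
    def res(p):
        R=np.array([[np.cos(p[2]),np.sin(p[2])],[-np.sin(p[2]),np.cos(p[2])]]);Q=(P@R+p[:2]).astype(np.float32).reshape(-1,1,2)
        return [cv2.pointPolygonTest(Q,tuple(map(float,t)),True) for t in W]
    r=least_squares(res,[*W.mean(0)-[5,0],-.03],loss='soft_l1',diff_step=1e-3)
    print(cam,'area',s[k,4]/4,'bbox',W.min(0),W.max(0),'plate',r.x[:2].round(1),np.degrees(r.x[2]).round(2),'std',np.std(res(r.x)).round(2))
    b=rect(0);T=((b[:,:,0]>1.25*b[:,:,2]+25)&(b[:,:,1]>1.5*b[:,:,2]+10)&(b[:,:,1]>.72*b[:,:,0])).astype(np.uint8)
    n,l,s,c=cv2.connectedComponentsWithStats(T,connectivity=8);k=1+np.argmax(s[1:,4]);v=np.argwhere(l==k)
    o=np.c_[370+.5*v[:,0],-175+.5*v[:,1]];print(' tape',len(o),cv2.minAreaRect(o.astype(np.float32)))
    i,j=v.T; E=[('left',1,o[:,1]>-40),('right',1,o[:,1]<-130),('far',0,o[:,0]>540),('near',0,o[:,0]<405)]
    for nm,ax,q in E:
        t=o[q]
        if len(t)<100: print(nm,'missing');continue
        e=10; other=t[:,1-ax]; t=t[(other>np.percentile(other,8))&(other<np.percentile(other,92))]
        p=np.polyfit(t[:,1-ax],t[:,ax],1); print(' ',nm,'%.2f deg'%(np.degrees(np.arctan(p[0]))*(1 if ax else -1)),'mid %.1f'%t[:,ax].mean())
E
python3 -c "
from chk import *
st();run('top');run('scene')"
```

```text
{'clock': 16.683, 'eef_pos': [214.268, -589.999, 194.669], 'tool_rot': [-1.564, 0.003, -1.754], 'force': [-0.888, -0.339, -0.297], 'width': 34.642, 'qpos': [0.806, 0.721, 0.653, 1.635, -0.519, 0.966, -0.111]}
top area 10246.75 bbox [ 411. -138.] [536.  -35.5] plate [471.5 -85.8] -1.94 std 0.37
 tape 20596 ((473.76324462890625, -85.9482650756836), (145.31427001953125, 170.94544982910156), 88.29381561279297)
  left -1.37 deg mid -18.9
  right -1.26 deg mid -152.1
  far -1.43 deg mid 554.0
  near -1.40 deg mid 393.2
scene area 10605.75 bbox [ 409.5 -138. ] [537.5 -34.5] plate [472.  -85.1] -1.88 std 0.75
 tape 21365 ((470.6673889160156, -85.72755432128906), (145.799560546875, 172.51626586914062), 88.18170166015625)
  left -1.19 deg mid -18.7
  right -1.01 deg mid -152.4
  far -1.80 deg mid 551.0
  near -1.45 deg mid 390.2
```

Both cameras agree. The plate is at about (471.7, -85.5) mm with yaw -1.9°. The outline centre is at about (472, -85.8) mm with yaw near -1.4°, so I'm handing in.

```bash
python3 -c "
from h import *
finish_job()"
```

```text
the job is handed in; nothing more can be done
```

The job is done and handed in at about 17 s on the clock. The brass weight stands upright on the coaster, and the pointed plate (the match for the sample on the green card) lies inside the yellow outline.

- **Weight:** in the check after release it stood about 2 mm from the coaster's centre.
- **Plate:** I pressed on its top and slid it out flat, mostly at 12–27 N; the first press onto it reached 37 N. After lifting off, both cameras put it within about 2 mm of the outline's centre. It is turned about 0.5° from the outline and has roughly 15 mm of margin all round.
- **Everything else:** the plates, patterns and other items were not deliberately touched. They looked in place in the pictures I viewed, but I did not measure them again at the end.

**Checks that failed or disagreed:**
- The first top view after lifting off was blocked by the arm, and the fit from it was useless; I repeated it with the arm farther aside.
- During the pull, rough edge readings gave a plate angle up to 3° different from the final fit.
- The two cameras differ by about 3 mm on where the outline is, front to back.

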